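# Clip the washed spice jar back into the row

## Robot

A 6-joint arm with a two-finger parallel gripper is mounted at the origin on the work surface. World frame = base frame: x ahead of the robot, y to its left, z up, the work surface at z = 0. Lengths are in m, angles in rad, forces in N, time in s.
With the tool pointing down it reaches from about 0.3 to 0.825 m from the base axis. Payload 5.4 kg.
Tool frame: the origin (TCP) lies midway between the tips of the shut fingers; the grasp point (between the pads) lies 19 mm behind it (manip.grip_point_offset is the distance from the TCP to the grasp point, in m); z points along the fingers, y is the direction in which the jaws open and shut (so a half turn about z gives the same grasp; the last joint's range is limited). The gripper opens to 92 mm and grips with 3 to 60 N. Pads are 20 mm wide; open, the fingers measure 128 mm over their backs; the gripper's body (75 mm by 189 mm) begins 69 mm behind the grasp point.
Start: joints at [1.106, 0.158, 1.597, -0, 1.386, -0.21], TCP at [0.145, 0.556, 0.215] pointing down, gripper open.
Joint ranges: [-2.91, 2.91], [-0.94, 2.29], [0.18, 2.7], [-1.29, 4.43], [0.17, 2.64], [-3, 3]. Speed limits (rad/s): [2.57, 2.57, 3.14, 3.14, 3.14, 3.14].

## Interface

Orientations are given as a unit quaternion [x, y, z, w].
In Python, from rig import manip gives the robot as it stands.
- The arm moves only by the shell command python3 -m handwheel 'ROWS' [OPENING] [FORCE]. ROWS is JSON, a list of rows, each a list of 2 entries, a list of its own where there are three numbers: the shift along the tool's x, y, z in cm, then the turn about the tool's z in rad. In form: [[[tx, ty, tz], twist], ...]. A call has 1 to 10 rows; each row shifts and turns the commanded pose from where the row before left it, along the tool's axes as they then stand; what a row does not reach is not made up. A row lasts 1/12 s, in which the tool goes at most 41.7 mm and 7.16 degrees, less where a joint would pass 70% of its speed; a pose out of reach is approached as far as the arm can. A call with a gripper value outside its range is refused whole. OPENING is the opening, from -1 (shut) to 1 (fully open), set as the call begins (- or left out, the last holds). The fingers move at their own pace and stop on an object; FORCE is the grip in N (left out, the last holds). Time passes only in rows, so rows that do not move let the fingers close. It gives the time, the measured TCP pose, the force and the opening at its end, in the units of the state.
- manip.read_state(): the state, without advancing time (a new reading comes with each control period).
- manip.snapshot(name): name is "side" or "top"; returns a dict with "frame" (480x640x3 uint8, red, green, blue), "fx", "fy", "cx", "cy" (pixels), "k1" (the pictures are not rectified: a ray, as slopes to the right and down, at radius r is drawn at 1 + k1 r^2 times it, then the intrinsics apply), "cam_to_world" (4x4, takes a point from camera to world coordinates). Camera axes: x right, y down, z forward; pixel columns grow to the right and rows downward; lengths in m; the calibration is good to about 2 mm. A picture is of the moment at which its call begins. There is no depth.
- manip.close_job(): hands the job in, once; it reports no verdict.
Trained networks look in a picture, given as the dict that the camera call returned (one of the last four; its "shot" number tells which), for a name from the list of things; names that differ only in an ending like _2 or _b are one class to them, and where a whole thing is asked for, a point or a joint stands for the part that bears it (a point fixed in the world has none). Each returns a list of dicts, best first, with "confidence" (0 to 1); they miss things now and then, are a little off and sometimes report something else, mostly with a low value. They report only what shows in the picture. A call takes as long as a camera call.
- manip.recognise(picture, query): "position" ([x, y, z] in m, in the coordinates of the camera as it stood for that picture, good to about 4 mm: the middle of the surface that is visible of it).
- manip.silhouettes(picture, query): "mask" (480x640 bool, what is visible of it).
The state is a dict: "t": time; "qpos": joint angles; "qvel": joint speeds; "effort": joint torques, N m; "eef_pos": TCP position; "ee_rot": TCP orientation; "ft_force": force on the tool from outside, world axes, zero at the start; "moment": the same for the moment, N m; "finger_gap": opening from 0.0 (shut) to 1.0 (fully open).
Only numpy, scipy, OpenCV 4.12 (cv2) and the standard library are available. Lean on these libraries where they do the work, as an engineer would, in place of code of your own. Each camera call takes 0.05 s, during which the arm holds its last target.

## Task

The washed spice jar with the orange cap lies on the draining mat: pick it up, stand it upright and let go of it, so that you can take it again in a way that keeps your fingers clear of the clips. Then bring it gently over the clear step and push it from the front into the empty spring clip behind the orange tag until it snaps fully home, standing upright on the step like its neighbours, and let go. Leave the other jars and everything else where they are.

Things in the scene. Friction and masses are not known exactly. Their poses are not given: they have to be found in the camera images.
- jar: The job's jar: empty clear glass, orange cap, about 130 g. Glass body 44 mm diameter, 72 mm high; cap 40 mm diameter, 22 mm high; 98 mm tall in all. Origin: centre of its underside; z runs up the jar to the cap. It starts lying on two ribs of the mat, its axis level, 28 mm above the counter, the cap along the mat's x (to the robot's right, within 30 degrees).
- cap_top (a point): Centre of the flat top of the orange cap, 98 mm from the jar's underside.
- tag_orange: Orange tag stuck by hand on the front edge of the first clear step, before the jar's own, empty clip (which of the four varies). The clip's middle may lie up to 6 mm to the left or right of the tag's. Origin: behind the tag, on the step (50 mm above the counter), on the line where the axes of clipped jars stand, 68 mm behind the tag plate. x points level away from the robot: the way to push.
- riser: Clear acrylic riser of three steps, 400 mm wide, fixed. Origin on the counter below the middle of the row of clipped jars; x away from the robot, y along the row. First step: top 50 mm above the counter, front edge 67 mm in front of the jars' axis line, which is x = 0. Upright face behind the jars at x = 26 mm. Third step 166 mm high, from x = 125 mm.
- upper_step (a point): Middle of the front edge of the second step, 108 mm above the counter and 26 mm behind the jars' axes. Fingers on a clipped jar's cap stay above it and above the clips. The brush lies on it, 55 mm or more behind this edge.
- clip_row (a point): Middle of the row of 4 clips, set by hand 64 to 88 mm apart, at their mid-height, 41 mm over the first step. A clip: 2 sprung white jaws, 16 mm high; lips: 6 mm beads 45 mm apart, 11 mm before the axis line. A centred jar meets both lips 22 mm short of home, takes 8 to 20 N over 11 mm, then snaps in. Off-centre it meets one lip sooner, is pushed to the other side and goes in harder. No finger room beside it.
- mat: Blue-grey ribbed draining mat, 170 x 134 mm, fixed to the counter, its ribs along its x axis, tops 9 mm above the counter. Origin on the counter at its middle. The counter straight ahead of the robot, between this mat and the citrus press and up to 0.47 m from the robot's base axis, is bare.
- jar_green: Clipped jar of the same make with a green cap; must stay in its clip. Origin at the centre of its underside.
- jar_white: Clipped jar of the same make with a white cap; must stay in its clip. Origin at the centre of its underside.
- jar_black: Clipped jar of the same make with a black cap; must stay in its clip. Origin at the centre of its underside.
- salt_shaker: Stainless salt shaker, 46 mm diameter, 83 mm high, on the third step; leave alone. Origin at the centre of its underside.
- basting_brush: Basting brush, steel handle and orange silicone head, 207 mm long, 14 mm thick, lying along the second step; leave alone. Origin under its middle.
- citrus_press: Yellow plastic citrus press, dish 104 mm diameter and 52 mm high with a short handle, on the counter at the left; leave alone. Origin under its middle.
- pan_lid: Small aluminium pan lid with black knob, 148 mm diameter, 37 mm high, on the low riser back right; leave alone. Origin under its middle.

How it is judged:
On the way, in this order (a step that is already met when the one before it is completed fails the run):
1. the orange-capped jar stands upright on its base, let go, at rest and not yet in the clip (angle between jar's own z axis and vertical below 0.1 rad and contact force between the fingers and jar below 0.05 N and linear speed of jar below 0.03 m/s and horizontal distance between jar and tag_orange above 0.024 m), for 0.2 s.
2. taken again, the jar is brought upright to the front of its clip, low over the step, to go in from the front (contact force between the fingers and jar above 1 N and angle between jar's own z axis and vertical below 0.35 rad and x of jar in the frame of tag_orange between -0.06 and -0.012 m and y of jar in the frame of tag_orange between -0.025 and 0.025 m and z of jar in the frame of tag_orange below 0.02 m), for 0.05 s.
At the end, for the whole second after the job is handed in: The orange-capped jar stands released and still in its clip: axis within 4 mm of the line of clipped jars and 12 mm of the tag's middle, underside within 5 mm of the step, upright within 3.4 degrees; the other jars within 8 mm of their places and upright, the other things within 20 mm (x of jar in the frame of tag_orange between -0.004 and 0.004 m and y of jar in the frame of tag_orange between -0.012 and 0.012 m and z of jar in the frame of tag_orange between -0.003 and 0.005 m and angle between each of jar, jar_green, jar_white, jar_black's own z axis and vertical below 0.06 rad and linear speed of jar below 0.02 m/s and contact force between the fingers and jar below 0.05 N and distance of each of jar_green, jar_white, jar_black from where it was at the start of the episode below 0.008 m and distance of each of salt_shaker, basting_brush, citrus_press, pan_lid from where it was at the start of the episode below 0.02 m); the robot touches nothing.
It fails at once if the jar banged or pressed down hard on the step: more than 50 N between the jar and the riser (contact force between jar and riser above 50 N).
It fails at once if a clipped jar pulled or knocked out of place (more than 12 mm) (distance of any of jar_green, jar_white, jar_black from where it was at the start of the episode above 0.012 m).
It fails at once if a bystander disturbed (moved more than 20 mm) (distance of any of salt_shaker, basting_brush, citrus_press, pan_lid from where it was at the start of the episode above 0.02 m).
It also fails if it takes over 54 s, if anything falls off the work surface, if the arm or the gripper's body presses on something with over 40 N, if the wrist force passes 120 N, or if a joint passes its speed limit or range.

## Working session

There is one attempt and no reset: what is moved stays moved. The work goes in short steps, Python scripts to look and compute and a shell command to move; the robot and the scene stay as the last step left them, time stands still between calls to the robot, and variables do not carry over. Pictures are saved under pics/ and viewed, and the job is handed in when it is done.

```bash
ls; mkdir -p pics; python3 - <<'E'
from rig import manip
import cv2,numpy as np
s=manip.read_state();print(s)
print(manip.grip_point_offset)
for n in("side","top"):
    p=manip.snapshot(n);cv2.imwrite(f"pics/{n}0.png",p["frame"][:,:,::-1])
    print(n,p["fx"],p["fy"],p["cx"],p["cy"],p["k1"]);print(np.round(p["cam_to_world"],4))
    T=np.array(p["cam_to_world"])
    for q in["jar","cap_top","tag_orange","mat","jar_green","jar_white","jar_black","riser","clip_row","citrus_press"]:
        for r in manip.recognise(p,q)[:2]:
            print(q,round(r["confidence"],2),np.round(T[:3,:3]@np.array(r["position"])+T[:3,3],4))
E
```

```text
pics
{'t': 0.0, 'qpos': array([ 1.10588096e+00,  1.59036693e-01,  1.59821508e+00, -7.58569348e-06,
        1.38623575e+00, -2.10096070e-01]), 'qvel': array([-0.00024202,  0.00109788,  0.00082554, -0.00130736,  0.00215722,
       -0.00111293]), 'effort': array([-1.72089913e-03, -3.85564506e+01, -3.22110236e+01,  6.99672382e-02,
        3.80244269e-02, -1.10888889e-04]), 'eef_pos': array([0.14467106, 0.55584874, 0.21363448]), 'ee_rot': array([ 1.27064468e-01,  9.91894008e-01, -8.95217655e-04, -3.10210726e-04]), 'ft_force': array([-0.15123956,  0.50878468,  0.33907866]), 'moment': array([ 0.02623631,  0.00228586, -0.01138758]), 'finger_gap': 1.001387028679812}
0.0187
side 489.0471746636214 489.0471746636214 316.36601878960425 235.39946021188442 0.02131723451748559
[[ 0.8913 -0.3604  0.2752  0.3401]
 [-0.4533 -0.6926  0.5611 -0.5633]
 [-0.0116 -0.6248 -0.7807  0.8743]
 [ 0.      0.      0.      1.    ]]
jar 0.77 [ 0.4447 -0.3005  0.0458]
cap_top 0.75 [ 0.4463 -0.2987  0.0434]
mat 0.63 [ 0.4396 -0.3012  0.0063]
jar_green 0.79 [0.555  0.1433 0.1188]
jar_green 0.62 [ 0.7328 -0.0013  0.219 ]
[... 193 characters left out ...]
012201364 319.4771744493226 245.54503931177794 -0.1525636796946774
[[-0.0139 -0.9872  0.1586  0.362 ]
 [-0.9998  0.0155  0.0092 -0.0031]
 [-0.0115 -0.1584 -0.9873  1.5309]
 [ 0.      0.      0.      1.    ]]
jar 0.72 [ 0.4485 -0.2898  0.0499]
cap_top 0.64 [ 0.4459 -0.2875  0.0497]
cap_top 0.63 [0.6787 0.1331 0.1228]
tag_orange 0.56 [0.5118 0.09   0.0577]
mat 0.86 [ 0.4495 -0.286   0.0053]
jar_green 0.65 [0.5633 0.1625 0.1458]
jar_green 0.24 [ 0.6793 -0.2944  0.0754]
jar_white 0.51 [ 0.5861 -0.0546  0.1529]
jar_black 0.65 [0.5785 0.0115 0.1516]
riser 0.93 [0.6632 0.0674 0.1085]
clip_row 0.6 [0.6643 0.0637 0.1092]
clip_row 0.25 [ 0.4485 -0.2883  0.0021]
citrus_press 0.63 [0.4016 0.384  0.0228]
```

View pics/side0.png

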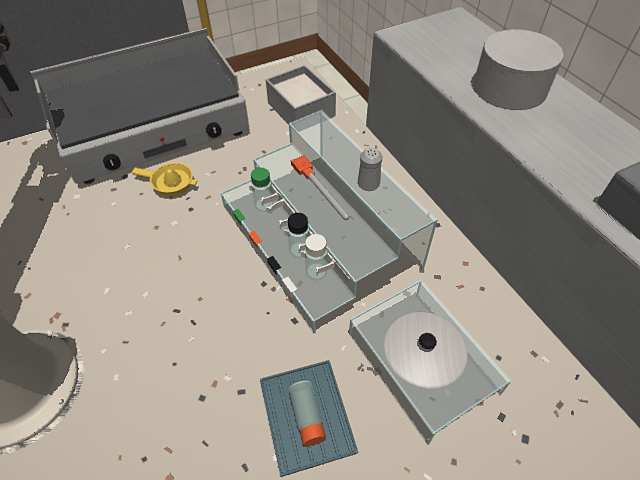

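View pics/top0.png

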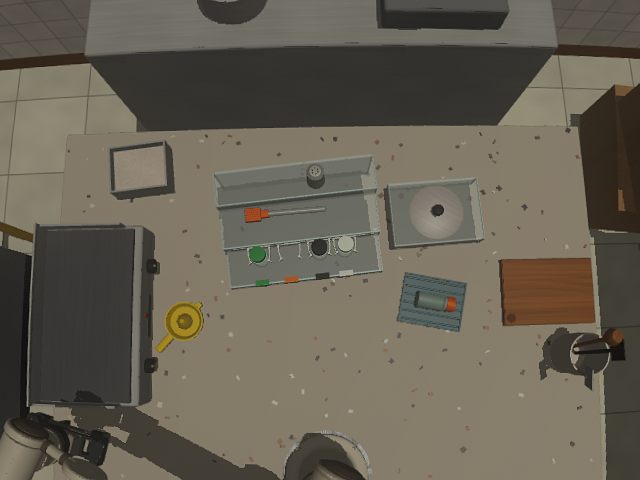

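```bash
cat > h.py <<'E'
import numpy as np,cv2
from rig import manip
def K(p): return np.array([[p["fx"],0,p["cx"]],[0,p["fy"],p["cy"]],[0,0,1.]])
def dist(p): return np.array([p["k1"],0,0,0,0.])
def ray(p,uv):
    s=cv2.undistortPoints(np.array(uv,float).reshape(-1,1,2),K(p),dist(p)).reshape(-1,2)
    T=np.array(p["cam_to_world"]); d=np.c_[s,np.ones(len(s))]@T[:3,:3].T
    return T[:3,3],d
def plane(p,uv,z):
    o,d=ray(p,uv); return o+d*((z-o[2])/d[:,2])[:,None]
def proj(p,X):
    T=np.linalg.inv(np.array(p["cam_to_world"])); r,_=cv2.Rodrigues(T[:3,:3])
    return cv2.projectPoints(np.array(X,float).reshape(-1,1,3),r,T[:3,3],K(p),dist(p))[0].reshape(-1,2)
def save(p,name,box=None,s=1):
    f=p["frame"][:,:,::-1]
    if box: x0,y0,x1,y1=box; f=f[y0:y1,x0:x1]
    if s!=1: f=cv2.resize(f,None,fx=s,fy=s,interpolation=cv2.INTER_CUBIC)
    cv2.imwrite("pics/"+name,f)
E
python3 - <<'E'
from h import *
import pickle
D={}
for n in("top","side"):
    p=manip.snapshot(n); D[n]=dict(p)
    for q in["jar","tag_orange","jar_green","jar_white","jar_black"]:
        for i,r in enumerate(manip.silhouettes(p,q)[:2]):
            m=r["mask"].astype(bool); ys,xs=np.nonzero(m)
            D[n,q,i]=m
            print(n,q,round(r["confidence"],2),m.sum(),xs.min(),xs.max(),ys.min(),ys.max(),xs.mean().round(1),ys.mean().round(1))
pickle.dump(D,open("d.pkl","wb"))
save(D["side"],"s1.png",(215,155,375,335),4.4) if 0 else save(D["side"],"s1.png",(215,160,375,280),5)
save(D["top"],"t1.png",(215,220,395,300),4.4)
print(manip.read_state()["t"])
E
```

```text
top jar 0.73 643 415 455 291 311 434.6 301.4
top tag_orange 0.75 320 249 269 246 266 259.0 256.0
top jar_green 0.6 336 248 268 246 266 258.2 256.0
top jar_white 0.69 284 336 352 236 257 344.4 246.1
top jar_black 0.86 288 311 327 239 259 319.0 249.2
side jar 0.6 1613 288 325 380 445 306.9 412.5
side tag_orange 0.45 75 250 259 232 243 254.7 237.4
side tag_orange 0.35 833 358 380 148 190 369.4 169.5
side jar_green 0.79 617 252 272 169 210 261.0 187.0
side jar_white 0.82 784 305 326 235 279 315.4 255.5
side jar_black 0.56 711 288 309 213 257 297.1 232.0
1.7
```

View pics/s1.png

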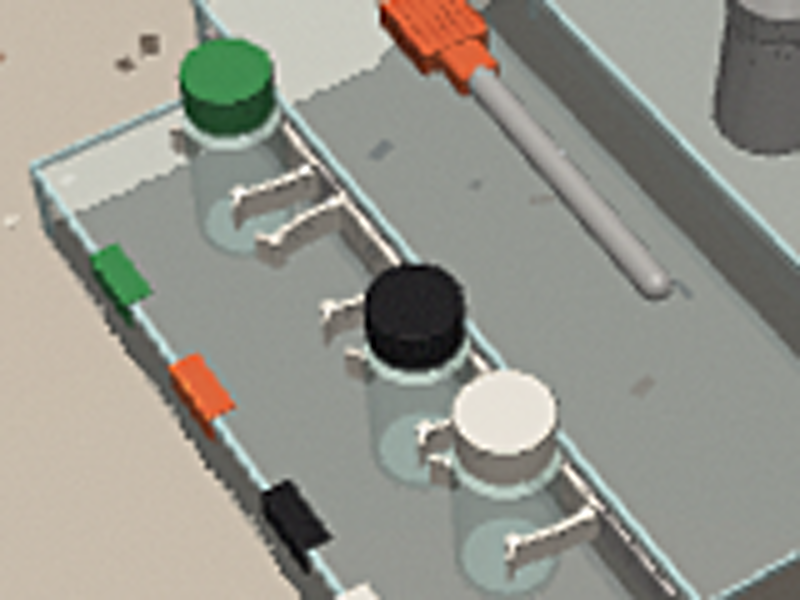

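View pics/t1.png

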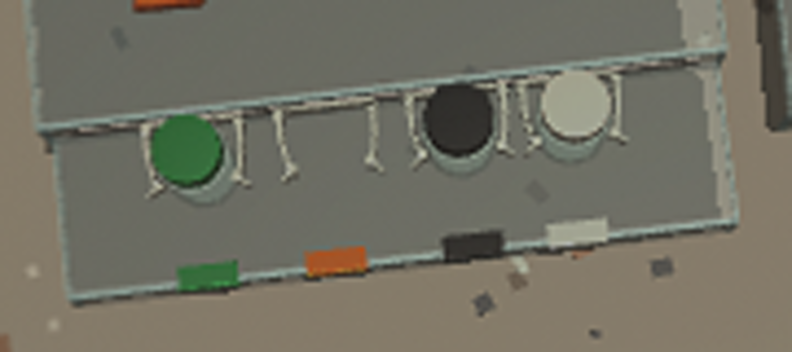

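```bash
python3 - <<'E'
from h import *
import pickle
D=pickle.load(open("d.pkl","rb")); t,s=D["top"],D["side"]
ct=lambda u,v:(215+u/4.4-.4,220+v/4.4-.4)
cs=lambda u,v:(215+u/5-.4,160+v/5-.4)
pr=lambda n,a:print(n,np.round(a,4).tolist())
e=plane(t,[ct(72,298),ct(735,225)],.05); pr("front T",e); print(np.arctan2(*(e[0]-e[1])[:2]))
e=plane(t,[ct(45,130),ct(722,55)],.108); pr("2nd T",e); print(np.arctan2(*(e[0]-e[1])[:2]))
e=plane(s,[cs(280,110),cs(690,598)],.108);pr("2nd S",e); print(np.arctan2(*(e[0]-e[1])[:2]))
e=plane(s,[cs(40,170),cs(345,595)],.05);pr("front S",e); print(np.arctan2(*(e[0]-e[1])[:2]))
pr("lips T",plane(t,[ct(290,172),ct(375,162)],.099))
pr("lips S",plane(s,[cs(268,240),cs(330,310)],.099))
# colour blobs
def blob(p,cond,box):
    f=p["frame"].astype(int);m=cond(f[...,0],f[...,1],f[...,2]);k=np.zeros_like(m);x0,y0,x1,y1=box;k[y0:y1,x0:x1]=1;m&=k
    ys,xs=np.nonzero(m);return (xs.mean(),ys.mean()),m.sum(),m
orange=lambda r,g,b:(r>150)&(g<130)&(b<90)
green=lambda r,g,b:(g>r+30)&(g>b+25)
c,n,_=blob(t,orange,(275,270,310,290));pr(f"tag T {n} {c}",plane(t,[c],.055))
c,n,_=blob(s,orange,(240,225,270,255));pr(f"tag S {n} {c}",plane(s,[c],.047))
for nm,cond,bt in(("green",green,(240,240,275,272)),("black",lambda r,g,b:r+g+b<180,(308,235,332,262)),("white",lambda r,g,b:(r>150)&(g>140),(332,230,356,255))):
    c,n,_=blob(t,cond,bt);pr(f"cap {nm} T {n} {c}",plane(t,[c],.147))
# jar
m=D["top","jar",0]; 
pts=np.argwhere(m)[:,::-1].astype(float); w=plane(t,pts,.035)[:,:2]
mu=w.mean(0);ev,E=np.linalg.eigh(np.cov((w-mu).T));a=E[:,1];pr("jar T mu",mu);pr("axis",a);pr("ext",[np.ptp((w-mu)@a),np.ptp((w-mu)@E[:,0])])
for p,b,nm in((t,(440,285,465,320),"T"),(s,(285,415,340,450),"S")):
    c,n,m=blob(p,orange,b);pr(f"capblob {nm} {n} {c}",plane(p,[c],.038))
m=D["side","jar",0]; pts=np.argwhere(m)[:,::-1].astype(float); w=plane(s,pts,.033)[:,:2]
mu=w.mean(0);ev,E=np.linalg.eigh(np.cov((w-mu).T));a=E[:,1];pr("jar S mu",mu);pr("axis",a);pr("ext",[np.ptp((w-mu)@a),np.ptp((w-mu)@E[:,0])])
save(s,"s2.png",(255,355,365,475),5);save(t,"t2.png",(390,265,475,335),7)
E
```

```text
front T [[0.4928, 0.2438, 0.05], [0.5306, -0.1509, 0.05]]
-0.09553053225170581
2nd T [[0.5851, 0.2507, 0.108], [0.6228, -0.1407, 0.108]]
-0.09599188364438109
2nd S [[0.5897, 0.1693, 0.108], [0.6229, -0.1374, 0.108]]
-0.10778275136312322
front S [[0.4939, 0.2404, 0.05], [0.5215, -0.0399, 0.05]]
-0.09794219538699535
lips T [[0.5598, 0.1096, 0.099], [0.5649, 0.0605, 0.099]]
lips S [[0.5568, 0.1089, 0.099], [0.5641, 0.061, 0.099]]
tag T 63 (np.float64(291.06349206349205), np.float64(278.6825396825397)) [[0.5129, 0.0858, 0.055]]
tag S 84 (np.float64(254.97619047619048), np.float64(236.98809523809524)) [[0.5119, 0.0887, 0.047]]
cap green T 191 (np.float64(256.78534031413614), np.float64(253.39267015706807)) [[0.5672, 0.1643, 0.147]]
cap black T 214 (np.float64(318.8457943925234), np.float64(246.59345794392524)) [[0.5817, 0.0114, 0.147]]
cap white T 219 (np.float64(345.45205479452056), np.float64(243.08675799086757)) [[0.5894, -0.0542, 0.147]]
jar T mu [0.4487, -0.2899]
axis [0.1602, 0.9871]
ext [0.1075, 0.0462]
capblob T 38 (np.float64(451.0263157894737), np.float64(303.6578947368421)) [[0.4417, -0.3328, 0.038]]
capblob S 294 (np.float64(311.7687074829932), np.float64(431.9795918367347)) [[0.4395, -0.3298, 0.038]]
jar S mu [0.4472, -0.2953]
axis [0.1999, 0.9798]
ext [0.1108, 0.0455]
```

View pics/s2.png

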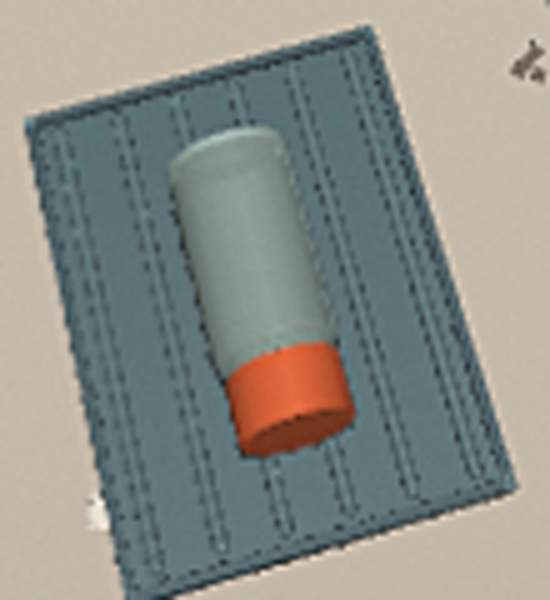

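View pics/t2.png

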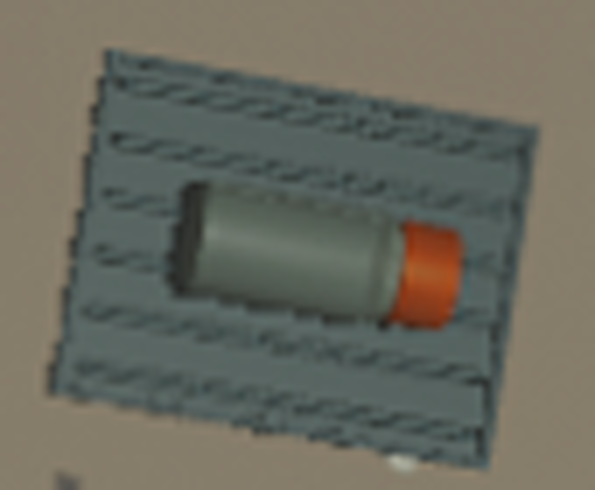

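```bash
python3 - <<'E'
from h import *
import pickle
D=pickle.load(open("d.pkl","rb")); t,s=D["top"],D["side"]
ct=lambda u,v:(215+u/4.4-.4,220+v/4.4-.4)
cs=lambda u,v:(215+u/5-.4,160+v/5-.4)
v=np.array([-.0954,.9954])
for n,a in(("black",(ct(418,162),ct(505,150))),("green",(ct(152,190),ct(243,182))),("white",(ct(532,143),ct(622,137))),("empty",(ct(290,172),ct(375,162)))):
    w=plane(t,a,.099)[:,:2];print(n,(w@v).round(4),(w@v).mean().round(4))
for n,c in(("green",(.5672,.1643)),("black",(.5817,.0114)),("white",(.5894,-.0542))):print(n,np.round(np.array(c)@v,4))
E
python3 -m handwheel '[[[0,0,0],0.124],[[0,0,0],0.124],[[0,0,0],0.124],[[0,0,0],0.124],[[0,0,0],0.124],[[0,0,0],0.124],[[0,0,0],0.124],[[0,0,0],0.124],[[0,0,0],0.124],[[0,0,0],0.124]]' 1 5
```

```text
black [-0.0184 -0.069 ] -0.0437
green [0.1362 0.0833] 0.1097
white [-0.0849 -0.1369] -0.1109
empty [0.0557 0.0063] 0.031
green 0.1094
black -0.0441
white -0.1102
t: 2.53
eef_pos: [0.1449, 0.5564, 0.2146]
ee_rot: [0.682, 0.731, 0.0, -0.0]
ft_force: [0.1, -0.4, -0.2]
finger_gap: 0.998
```

```bash
python3 -m handwheel '[[[0,0,0],0.12],[[0,0,0],0.12]]'; python3 - <<'E'
from h import *
def tool():
    s=manip.read_state();n=s["ee_rot"];a=2*np.arctan2(n[1],n[0])-np.pi/2
    return s["eef_pos"],a
p,a=tool();y=np.array([np.cos(a),np.sin(a)]);x=np.array([-y[1],y[0]])
g=np.array([.440,-.333]);d=g-p[:2]
print(p,a,"tx",d@x*100,"ty",d@y*100)
E
```

```text
t: 2.7
eef_pos: [0.1449, 0.5564, 0.2146]
ee_rot: [0.765, 0.645, -0.0, -0.0]
ft_force: [-0.1, -0.6, -0.6]
finger_gap: 0.997
[0.14492368 0.55640817 0.21458152] -0.1699334185118777 tx -82.66948194797165 ty 44.12398445601713
```

```bash
python3 -m handwheel '[[[-1.5,3.5,0],0],[[-1.5,3.5,0],0],[[-1.5,3.5,0],0],[[-1.5,3.5,0],0],[[-1.5,3.5,0],0],[[-1.5,3.5,0],0],[[-3.9,1.2,0],0],[[-3.9,1.2,0],0],[[-3.9,1.2,0],0],[[-3.9,1.2,0],0]]'
python3 -m handwheel '[[[-3.9,1.2,0],0],[[-3.9,1.2,0],0],[[-3.9,1.2,0],0],[[-3.9,1.2,0],0],[[-3.9,1.2,0],0],[[-3.9,1.2,0],0],[[-3.9,1.2,0],0],[[-3.9,1.2,0],0],[[-3.9,1.2,0],0],[[-3.9,1.2,0],0]]'
cat >> h.py <<'E'
def tool():
    s=manip.read_state();n=s["ee_rot"];a=2*np.arctan2(n[1],n[0])-np.pi/2
    return s["eef_pos"],a
def goto(g,yaw=None):
    p,a=tool();y=np.array([np.cos(a),np.sin(a)]);x=np.array([-y[1],y[0]]);d=np.array(g[:2])-p[:2]
    print("t",round(manip.read_state()["t"],2),"pos",p.round(4),"yaw",round(a,4),"-> tx %.2f ty %.2f"%(d@x*100,d@y*100),"tz %.2f"%((p[2]-g[2])*100) if len(g)>2 else "", "" if yaw is None else "twist %.3f"%(a-yaw))
E
python3 -c "from h import *;goto((.440,-.333,.011))"
```

```text
t: 3.53
eef_pos: [0.3593, 0.2699, 0.2145]
ee_rot: [0.763, 0.647, 0.0, 0.0]
ft_force: [1.0, -0.0, 0.9]
finger_gap: 1.0
t: 4.37
eef_pos: [0.4139, -0.135, 0.2149]
ee_rot: [0.763, 0.647, 0.0, 0.001]
ft_force: [0.4, 0.1, 0.5]
finger_gap: 1.003
t 4.37 pos [ 0.4139 -0.135   0.2149] yaw -0.1646 -> tx -19.10 ty 5.82 tz 20.39
```

```bash
python3 -m handwheel '[[[-3.4,1.0,1.5],0],[[-3.4,1.0,1.5],0],[[-3.4,1.0,1.5],0],[[-3.4,1.0,1.5],0],[[-3.4,1.0,1.5],0],[[-2.1,0.8,1.5],0],[[0,0,0],0],[[0,0,0],0]]'
python3 - <<'E'
from h import *
goto((.440,-.333,.011),-.17)
p=manip.snapshot("side");save(p,"s3.png",(225,325,385,475),5)
p=manip.snapshot("top");save(p,"t3.png",(390,255,490,335),7)
E
```

```text
t: 5.03
eef_pos: [0.4394, -0.3307, 0.1235]
ee_rot: [0.763, 0.646, 0.0, -0.001]
ft_force: [0.5, 0.9, 0.7]
finger_gap: 0.997
t 5.03 pos [ 0.4394 -0.3307  0.1235] yaw -0.1656 -> tx -0.21 ty 0.09 tz 11.25 twist 0.004
```

View pics/s3.png

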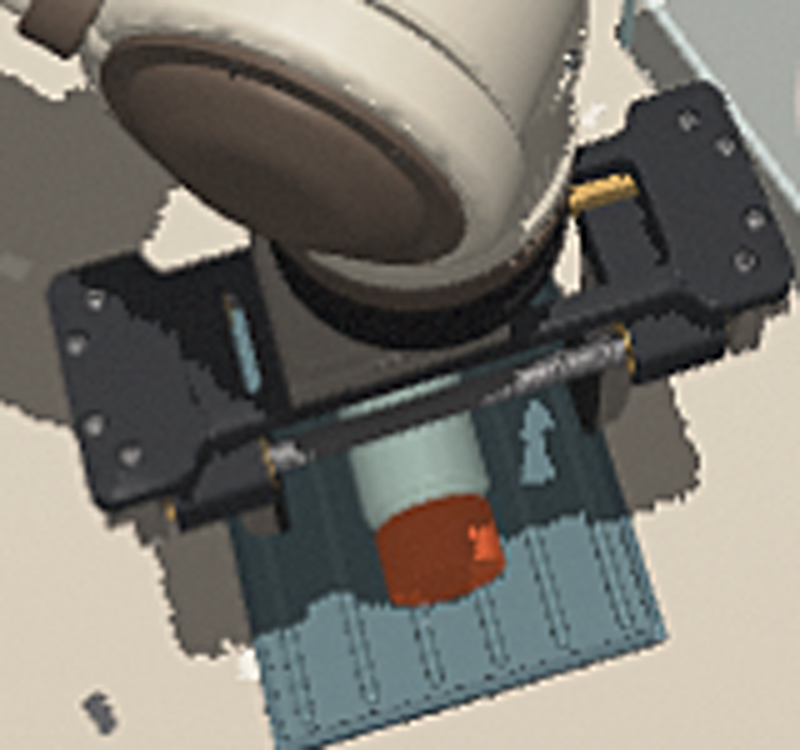

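```bash
python3 -m handwheel '[[[-0.2,0.1,2.5],0],[[0,0,2.5],0],[[0,0,2.5],0],[[0,0,2.0],0],[[0,0,1.3],0],[[0,0,0.3],0],[[0,0,0],0],[[0,0,0],0]]'
python3 -c "from h import *;goto((.440,-.333,.0115),-.17)"
```

```text
t: 5.8
eef_pos: [0.4416, -0.3333, 0.0152]
ee_rot: [0.762, 0.647, 0.0, 0.001]
ft_force: [-0.2, -0.6, 0.3]
finger_gap: 0.998
t 5.8 pos [ 0.4416 -0.3333  0.0152] yaw -0.1634 -> tx 0.01 ty -0.17 tz 0.37 twist 0.007
```

```bash
python3 -m handwheel '[[[0,0,0.2],0],[[0,0,0],0],[[0,0,0],0],[[0,0,0],0],[[0,0,0],0],[[0,0,0],0],[[0,0,0],0],[[0,0,0],0]]' -1 5
```

```text
t: 6.47
eef_pos: [0.4407, -0.3328, 0.0116]
ee_rot: [0.763, 0.647, -0.0, -0.0]
ft_force: [-1.2, -0.9, 0.2]
finger_gap: 0.446
```

```bash
python3 -m handwheel '[[[0,0,-0.5],0],[[0,0,-1],0],[[0,0,-1.5],0],[[0,0,-2],0],[[0,0,-2],0],[[0,0,-2],0],[[0,0,-2],0],[[0,0,-1.5],0],[[0,0,-0.5],0],[[0,0,0],0]]'
python3 - <<'E'
from h import *
goto((.44,-.333))
p=manip.snapshot("side");save(p,"s4.png",(225,275,385,475),3.7)
p=manip.snapshot("top");save(p,"t4.png",(390,235,490,335),6)
E
```

```text
t: 7.3
eef_pos: [0.4415, -0.3337, 0.1437]
ee_rot: [0.763, 0.647, -0.0, 0.002]
ft_force: [0.8, -0.5, -0.9]
finger_gap: 0.432
t 7.3 pos [ 0.4415 -0.3337  0.1437] yaw -0.1639 -> tx 0.05 ty -0.16
```

View pics/s4.png

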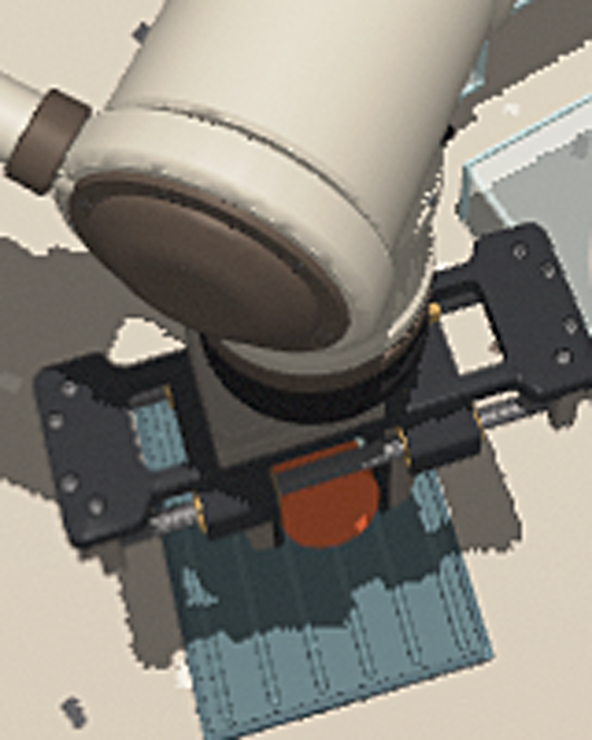

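View pics/t4.png

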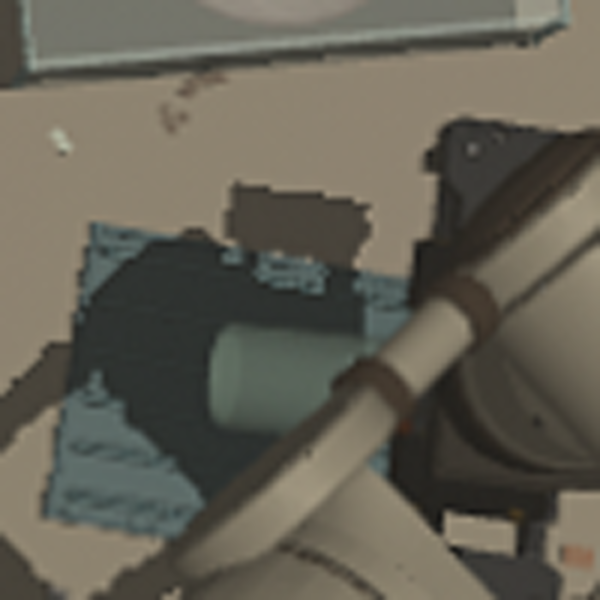

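```bash
python3 -m handwheel '[[[0,0,0],0],[[0,0,0],0],[[0,0,0],0],[[0,0,0],0]]' -1 3
python3 - <<'E'
from h import *
goto((.44,-.333))
p=manip.snapshot("side");save(p,"s5.png",(225,275,385,475),3.7)
p=manip.snapshot("top");save(p,"t5.png",(390,235,490,335),6)
E
```

```text
t: 7.73
eef_pos: [0.4405, -0.3325, 0.1409]
ee_rot: [0.763, 0.647, -0.0, -0.001]
ft_force: [0.7, -0.1, -0.8]
finger_gap: 0.433
t 7.73 pos [ 0.4405 -0.3325  0.1409] yaw -0.164 -> tx -0.06 ty -0.04
```

View pics/s5.png

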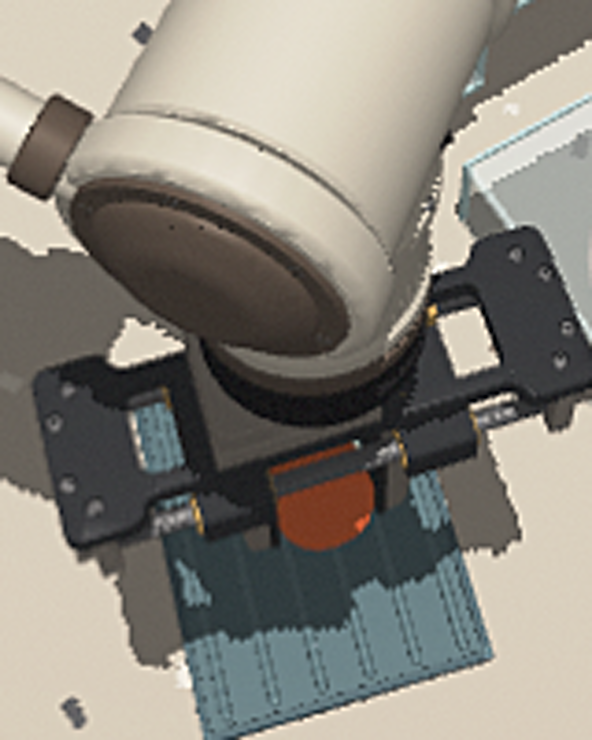

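View pics/t5.png

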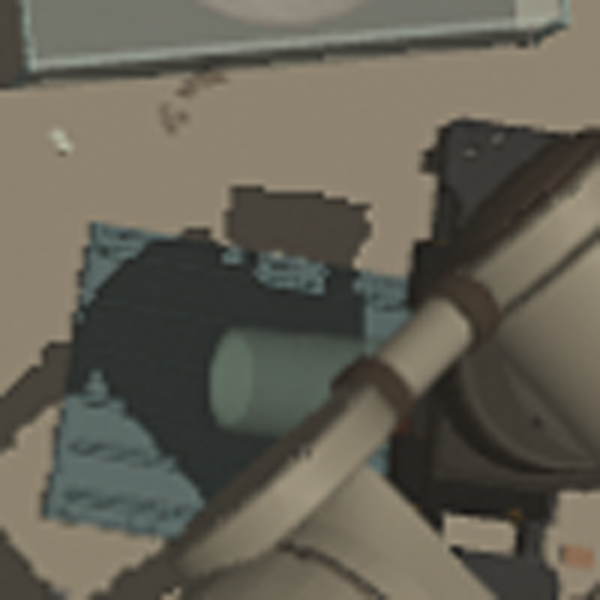

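```bash
cat > ang.py <<'E'
from h import *
import sys
def est(p,uv,L=.09):
    c,a=tool();g=np.array([c[0],c[1],c[2]+.0187])
    h=np.array([-np.sin(a),np.cos(a),0])
    for deg in range(0,100,10):
        t=np.radians(deg);b=g+L*(np.cos(t)*h-np.sin(t)*np.array([0,0,1]))
        print(deg,proj(p,[b]).round(1).tolist(),np.hypot(*(proj(p,[b])[0]-uv)).round(1))
E
python3 - <<'E'
from ang import *
p=manip.snapshot("top");est(p,(428.8,298.7))
p=manip.snapshot("side")
c,a=tool();g=np.array([c[0],c[1],c[2]+.0187]);h=np.array([-np.sin(a),np.cos(a),0])
for deg in range(0,100,15):
    t=np.radians(deg);b=-np.cos(t)*h+np.sin(t)*np.array([0,0,1]);print(deg,proj(p,[g+.008*b]).round(1))
E
```

```text
0 [[425.3, 295.8]] 4.5
10 [[424.8, 296.4]] 4.6
20 [[425.4, 297.1]] 3.8
30 [[427.0, 297.8]] 2.0
40 [[429.6, 298.7]] 0.8
50 [[433.2, 299.6]] 4.4
60 [[437.5, 300.6]] 8.9
70 [[442.4, 301.5]] 13.9
80 [[447.9, 302.5]] 19.4
90 [[453.7, 303.3]] 25.3
0 [[313.5 412.5]]
15 [[313.4 411.8]]
30 [[313.2 410.8]]
45 [[312.9 409.6]]
60 [[312.6 408.1]]
75 [[312.2 406.7]]
90 [[311.7 405.2]]
```

```bash
python3 -m handwheel '[[[4,-0.9,-1],0],[[4,-0.9,-1],0],[[4,-0.9,-1],0],[[4,-0.9,0],0],[[4,-0.9,0],0],[[3.5,-0.8,0],0],[[3,-0.7,0],0],[[2.5,-0.6,0],0],[[2,-0.5,0],0],[[1.2,-0.3,0],0]]'
python3 -m handwheel '[[[0.6,0,0],0],[[0,0,1.5],0],[[0,0,3],0],[[0,0,4],0],[[0,0,-4],0],[[0,0,-4],0],[[0,0,0],0],[[0,0,0],0]]'
python3 - <<'E'
from h import *
goto((.42,0,.08))
p=manip.snapshot("side");save(p,"s6.png",(120,150,320,350),3)
p=manip.snapshot("top");save(p,"t6.png",(250,230,400,380),4)
E
```

```text
t: 8.77
eef_pos: [0.42, -0.0025, 0.1713]
ee_rot: [0.762, 0.648, 0.0, -0.0]
ft_force: [0.8, -0.7, -1.8]
finger_gap: 0.439
t: 9.43
eef_pos: [0.4236, 0.0003, 0.1686]
ee_rot: [0.763, 0.647, 0.001, 0.002]
ft_force: [-0.2, -0.5, -1.3]
finger_gap: 0.431
t 9.43 pos [4.236e-01 3.000e-04 1.686e-01] yaw -0.1646 -> tx -0.08 ty -0.35 tz 8.86
```

View pics/s6.png

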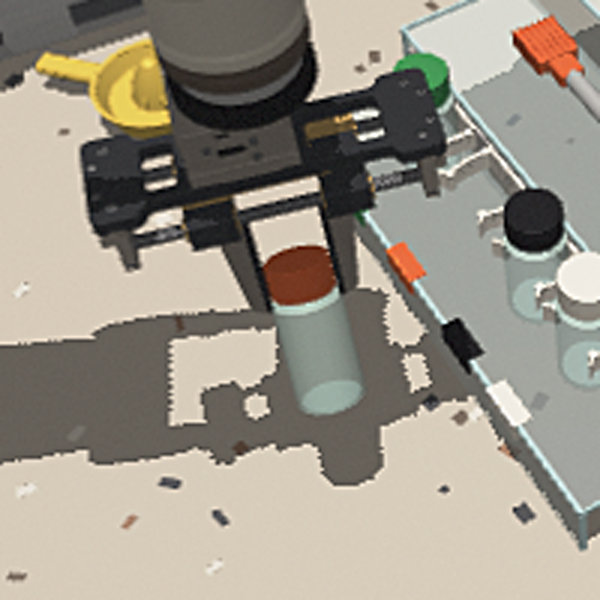

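View pics/t6.png

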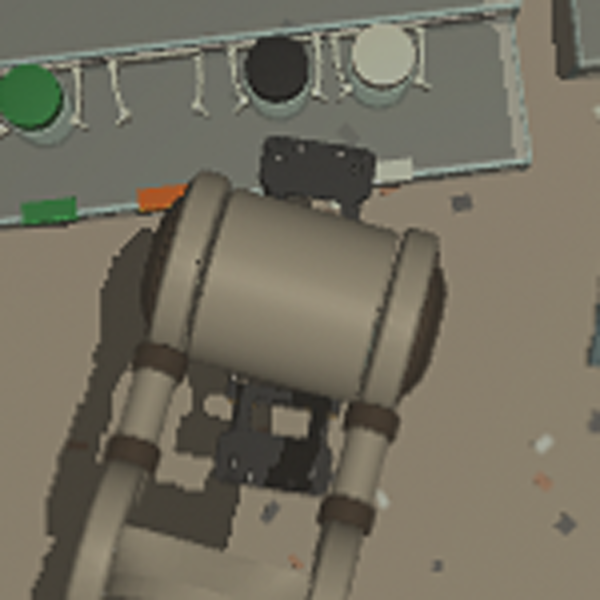

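```bash
python3 - <<'E'
from h import *
p=manip.snapshot("side")
c,a=tool();g=np.array([c[0],c[1],c[2]+.0187]);h=np.array([-np.sin(a),np.cos(a),0])
for L in(.087,.093):
  for deg in range(60,131,10):
    t=np.radians(deg);b=np.cos(t)*h-np.sin(t)*np.array([0,0,1]);print(L,deg,proj(p,[g+L*b,g-(.098-L)*b]).round(1).tolist())
E
```

```text
0.087 60 [[220.6, 248.6], [217.9, 240.6]]
0.087 70 [[222.5, 255.9], [217.6, 239.6]]
0.087 80 [[224.2, 262.8], [217.4, 238.7]]
0.087 90 [[225.8, 269.3], [217.2, 237.8]]
0.087 100 [[227.2, 275.1], [217.0, 237.1]]
0.087 110 [[228.4, 280.1], [216.9, 236.5]]
0.087 120 [[229.3, 284.1], [216.8, 236.0]]
0.087 130 [[229.9, 286.9], [216.7, 235.7]]
0.093 60 [[220.8, 249.0], [218.1, 241.2]]
0.093 70 [[222.7, 256.8], [217.9, 240.7]]
0.093 80 [[224.6, 264.2], [217.8, 240.3]]
0.093 90 [[226.3, 271.1], [217.7, 239.9]]
0.093 100 [[227.8, 277.3], [217.7, 239.5]]
0.093 110 [[229.0, 282.6], [217.6, 239.3]]
0.093 120 [[230.0, 286.9], [217.6, 239.1]]
0.093 130 [[230.7, 289.9], [217.5, 238.9]]
```

```bash
python3 -m handwheel '[[[0,0,1],0],[[0,0,2],0],[[0,0,2],0],[[0,0,2],0],[[0,0,1],0],[[0,0,0.5],0],[[0,0,0],0],[[0,0,0],0]]'
python3 - <<'E'
from h import *
goto((.42,0,.073))
p=manip.snapshot("side");save(p,"s7.png",(120,150,320,350),3)
E
```

```text
t: 10.25
eef_pos: [0.4216, 0.0012, 0.0815]
ee_rot: [0.763, 0.647, 0.0, 0.0]
ft_force: [0.2, -0.2, -1.1]
finger_gap: 0.432
t 10.25 pos [0.4216 0.0012 0.0815] yaw -0.164 -> tx -0.15 ty -0.14 tz 0.85
```

View pics/s7.png

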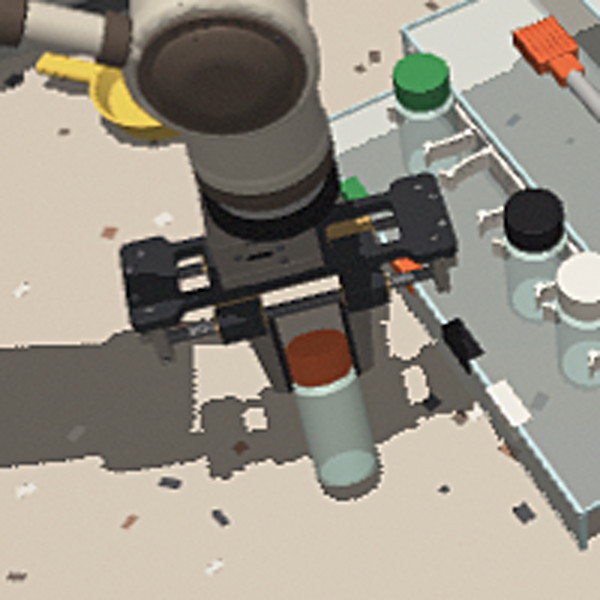

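```bash
python3 -m handwheel '[[[0,0,0.3],0],[[0,0,0.2],0],[[0,0,0.1],0],[[0,0,0.1],0]]'
python3 - <<'E'
from h import *
p=manip.snapshot("side")
c,a=tool();g=np.array([c[0],c[1],c[2]+.0187]);h=np.array([-np.sin(a),np.cos(a),0])
for L in(.087,.093):
  for deg in range(90,131,10):
    t=np.radians(deg);b=np.cos(t)*h-np.sin(t)*np.array([0,0,1]);print(L,deg,proj(p,[g+L*b,g-(.098-L)*b]).round(1).tolist())
save(p,"s8.png",(180,210,280,340),5)
E
```

```text
t: 10.63
eef_pos: [0.4229, 0.0012, 0.0756]
ee_rot: [0.763, 0.647, 0.001, 0.001]
ft_force: [-0.8, 1.2, 6.5]
finger_gap: 0.434
0.087 90 [[233.4, 293.7], [226.1, 266.6]]
0.087 100 [[234.8, 299.4], [225.9, 265.8]]
0.087 110 [[236.0, 304.3], [225.8, 265.2]]
0.087 120 [[236.9, 308.3], [225.7, 264.8]]
0.087 130 [[237.6, 311.3], [225.6, 264.5]]
0.093 90 [[233.9, 295.2], [226.6, 268.4]]
0.093 100 [[235.3, 301.3], [226.5, 268.0]]
0.093 110 [[236.6, 306.5], [226.4, 267.8]]
0.093 120 [[237.6, 310.8], [226.4, 267.5]]
0.093 130 [[238.3, 314.1], [226.4, 267.4]]
```

View pics/s8.png

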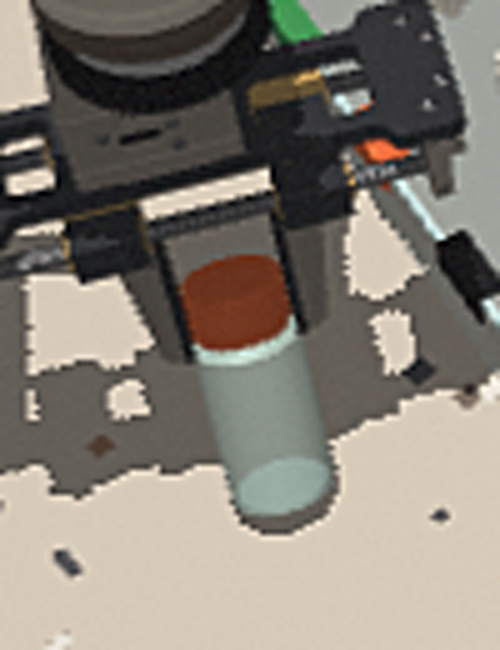

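```bash
python3 -m handwheel '[[[-0.4,0,0],0],[[-0.5,0,0],0],[[-0.6,0,0],0],[[-0.6,0,0],0],[[-0.6,0,0],0],[[-0.6,0,0],0]]'
python3 - <<'E'
from h import *
p=manip.snapshot("side");goto((.42,0))
c,a=tool();g=np.array([c[0],c[1],c[2]+.0187]);h=np.array([-np.sin(a),np.cos(a),0])
for L in(.087,.093):
  for deg in range(80,131,10):
    t=np.radians(deg);b=np.cos(t)*h-np.sin(t)*np.array([0,0,1]);print(L,deg,proj(p,[g+L*b,g-(.098-L)*b]).round(1).tolist())
save(p,"s9.png",(180,230,280,360),5)
E
```

```text
t: 11.18
eef_pos: [0.4161, -0.0317, 0.0743]
ee_rot: [0.763, 0.647, 0.0, 0.0]
ft_force: [-0.2, 0.4, -1.6]
finger_gap: 0.434
t 11.23 pos [ 0.4158 -0.0325  0.0741] yaw -0.1644 -> tx 3.27 ty -0.11  
0.087 80 [[234.6, 301.5], [229.2, 282.3]]
0.087 90 [[236.2, 308.0], [229.0, 281.4]]
0.087 100 [[237.6, 313.9], [228.8, 280.6]]
0.087 110 [[238.9, 319.0], [228.6, 280.0]]
0.087 120 [[239.9, 323.4], [228.5, 279.5]]
0.087 130 [[240.6, 326.6], [228.4, 279.2]]
0.093 80 [[234.9, 302.6], [229.5, 283.5]]
0.093 90 [[236.6, 309.5], [229.4, 283.2]]
0.093 100 [[238.1, 315.8], [229.4, 282.8]]
0.093 110 [[239.5, 321.3], [229.3, 282.5]]
0.093 120 [[240.5, 325.9], [229.2, 282.3]]
0.093 130 [[241.3, 329.5], [229.2, 282.1]]
```

View pics/s9.png

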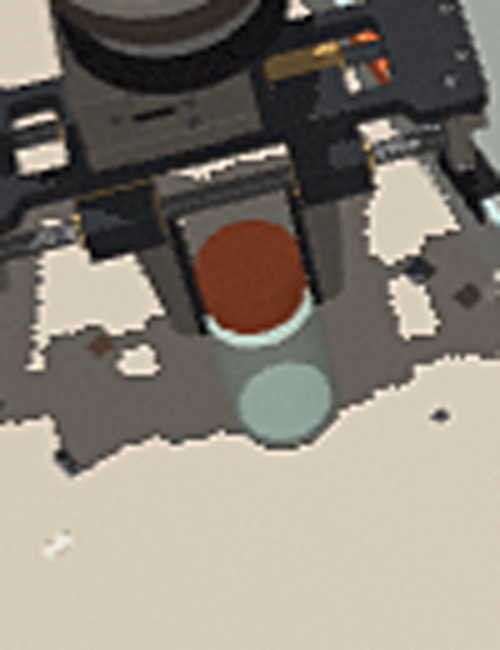

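```bash
python3 -m handwheel '[[[0,0,0.1],0],[[0,0,0.1],0],[[0,0,0],0],[[0,0,0],0]]'
```

```text
t: 11.57
eef_pos: [0.4167, -0.032, 0.0733]
ee_rot: [0.763, 0.647, -0.0, 0.001]
ft_force: [-2.6, -2.5, 7.7]
finger_gap: 0.434
```

```bash
python3 -m handwheel '[[[0,0,-0.1],0],[[0,0,0],0],[[0,0,0],0],[[0,0,0],0],[[0,0,0],0],[[0,0,0],0]]' 0.5
python3 - <<'E'
from h import *
p=manip.snapshot("side");goto((.42,0))
save(p,"s10.png",(180,230,280,360),5)
c,a=tool();g=np.array([c[0],c[1]]);
print(proj(p,[[*g,0],[*g,.098]]))
E
```

```text
t: 12.07
eef_pos: [0.4157, -0.031, 0.0729]
ee_rot: [0.763, 0.647, -0.0, -0.0]
ft_force: [0.6, 1.1, -0.7]
finger_gap: 0.75
t 12.12 pos [ 0.4158 -0.0311  0.073 ] yaw -0.1639 -> tx 3.14 ty -0.09  
[[236.36431109 308.89934951]
 [229.16624162 282.57362295]]
```

View pics/s10.png

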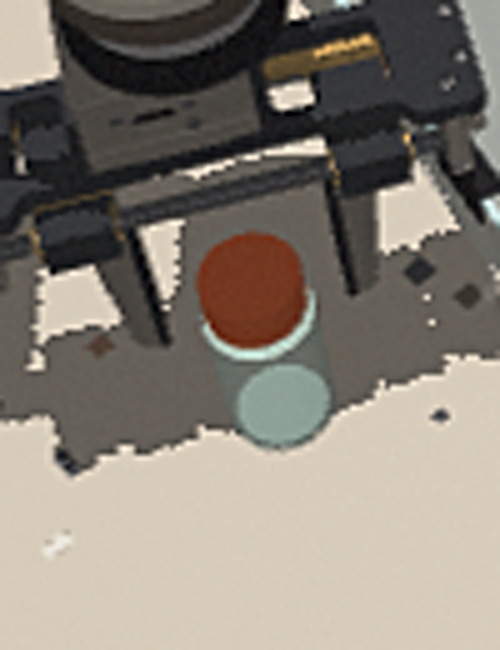

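```bash
python3 - <<'E'
from h import *
p=manip.snapshot("side")
m=manip.silhouettes(p,"jar");print([(r["confidence"],r["mask"].sum()) for r in m][:2])
f=p["frame"].astype(int);o=(f[...,0]>90)&(f[...,1]<75)&(f[...,0]>f[...,1]+50)
o[:, :215]=0;o[:270]=0;o[300:]=0;o[:,245:]=0
ys,xs=np.nonzero(o);print(len(xs),xs.min(),xs.max(),ys.min(),ys.max(),xs.mean(),ys.mean())
# model: best cap centre by matching rendered cap hull
c,a=tool()
def hull(x,y):
    th=np.linspace(0,2*np.pi,40);P=[[x+.02*np.cos(t),y+.02*np.sin(t),z] for z in(.076,.098) for t in th]
    k=cv2.convexHull((proj(p,P)*16).astype(np.int32).reshape(-1,1,2));im=np.zeros((480,640),np.uint8);cv2.fillConvexPoly(im,k,1,shift=4);return im>0
from itertools import product
best=max(((hull(c[0]+dx*1e-3,c[1]+dy*1e-3)&o).sum()/(hull(c[0]+dx*1e-3,c[1]+dy*1e-3)|o).sum(),dx,dy) for dx,dy in product(range(-8,9),repeat=2));print(best,c)
print("base",plane(p,[(236.5,311.1)],.002))
E
```

```text
[(0.9, np.int64(872)), (0.73, np.int64(812))]
379 220 240 277 299 229.80211081794195 287.6490765171504
(np.float64(0.8168103448275862), -3, -3) [ 0.41588125 -0.03118143  0.07311689]
base [[ 0.41399246 -0.03725244  0.002     ]]
```

```bash
python3 -m handwheel '[[[0,0,-0.1],-0.09],[[0,0,0],-0.09],[[0,0,0],-0.08],[[0,0,0],0],[[0,0,0],0]]'; python3 -c "
from h import *
goto((.4140,-.0345,.0745),.0955)"
```

```text
t: 12.63
eef_pos: [0.4159, -0.0312, 0.0742]
ee_rot: [0.673, 0.739, -0.0, -0.0]
ft_force: [-0.1, -0.7, 0.5]
finger_gap: 0.75
t 12.63 pos [ 0.4159 -0.0312  0.0742] yaw 0.0938 -> tx -0.31 ty -0.22 tz -0.03 twist -0.002
```

```bash
python3 -m handwheel '[[[-0.3,-0.2,0],0],[[0,0,0],0],[[0,0,0],0]]';python3 -m handwheel '[[[0,0,0],0],[[0,0,0],0],[[0,0,0],0],[[0,0,0],0],[[0,0,0],0],[[0,0,0],0]]' -1 10;python3 -m handwheel '[[[0,0,0],0],[[0,0,0],0],[[0,0,0],0]]' -1 55;  python3 -c "
from h import *
goto((.4140,-.0345,.0745),.0955)
p=manip.snapshot('side');save(p,'s11.png',(180,230,280,360),5)"
```

```text
t: 12.88
eef_pos: [0.4142, -0.0346, 0.0742]
ee_rot: [0.673, 0.74, -0.0, 0.0]
ft_force: [0.6, 0.4, -0.6]
finger_gap: 0.748
t: 13.38
eef_pos: [0.4143, -0.0344, 0.0742]
ee_rot: [0.672, 0.74, 0.0, 0.0]
ft_force: [0.2, 1.0, -0.1]
finger_gap: 0.433
t: 13.63
eef_pos: [0.4143, -0.0344, 0.0742]
ee_rot: [0.672, 0.74, 0.0, 0.0]
ft_force: [-0.6, -0.5, -0.5]
finger_gap: 0.422
t 13.63 pos [ 0.4143 -0.0344  0.0742] yaw 0.096 -> tx -0.01 ty -0.03 tz -0.03 twist 0.001
```

View pics/s11.png

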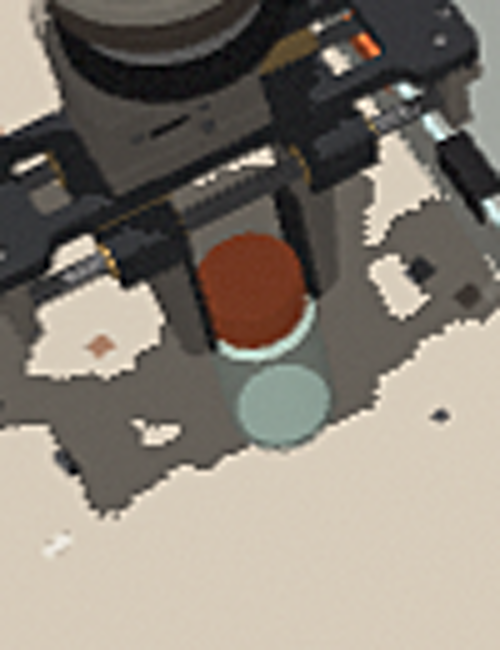

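```bash
python3 -m handwheel '[[[0,0,-0.5],0],[[0,0,-1.5],0],[[0,0,-2],0],[[0,0,-2],0],[[0,0,-1.5],0],[[0,0,-0.5],0],[[0,0,0],0]]';python3 -c "
from h import *
goto((.5284,.0818,.1275),.0955)"
```

```text
t: 14.27
eef_pos: [0.4152, -0.0348, 0.1556]
ee_rot: [0.672, 0.74, 0.001, 0.001]
ft_force: [-0.4, -1.0, -1.2]
finger_gap: 0.421
t 14.27 pos [ 0.4152 -0.0348  0.1556] yaw 0.0961 -> tx 10.52 ty 12.39 tz 2.81 twist 0.001
```

```bash
python3 -m handwheel '[[[1.5,0.5,0],0],[[2.5,0.5,0],0],[[2.5,1.5,0],0],[[2.2,2,0],0],[[1.5,2,0],0],[[0.3,2,0],0],[[0,2,0],0],[[0,1.4,0],0],[[0,0.5,0],0],[[0,0,0],0]]';python3 -c "
from h import *
goto((.5284,.0818,.1275),.0955)"
```

```text
t: 15.1
eef_pos: [0.5274, 0.082, 0.1528]
ee_rot: [0.672, 0.74, -0.001, -0.001]
ft_force: [0.0, -0.5, -1.7]
finger_gap: 0.421
t 15.1 pos [0.5274 0.082  0.1528] yaw 0.0961 -> tx -0.03 ty 0.10 tz 2.53 twist 0.001
```

```bash
python3 -m handwheel '[[[0,0.1,0.5],0],[[0,0,0.7],0],[[0,0,0.7],0],[[0,0,0.4],0],[[0,0,0.1],0],[[0,0,0],0],[[0,0,0],0]]';python3 - <<'E'
from h import *
goto((.5284,.0818,.1255),.0955)
p=manip.snapshot('side');save(p,'s12.png',(215,150,335,270),5)
q=manip.snapshot('top');save(q,'t12.png',(235,220,335,300),7)
c,a=tool()
for n,k in(("s",p),("t",q)):print(n,proj(k,[[c[0],c[1],.05],[c[0],c[1],.148]]).round(1).tolist())
E
```

```text
t: 15.68
eef_pos: [0.5286, 0.082, 0.1304]
ee_rot: [0.672, 0.74, 0.0, 0.0]
ft_force: [-0.4, 0.3, -0.9]
finger_gap: 0.426
t 15.68 pos [0.5286 0.082  0.1304] yaw 0.096 -> tx -0.02 ty -0.03 tz 0.49 twist 0.000
s [[263.3, 235.4], [258.6, 204.9]]
t [[292.5, 272.8], [290.2, 268.3]]
```

View pics/s12.png

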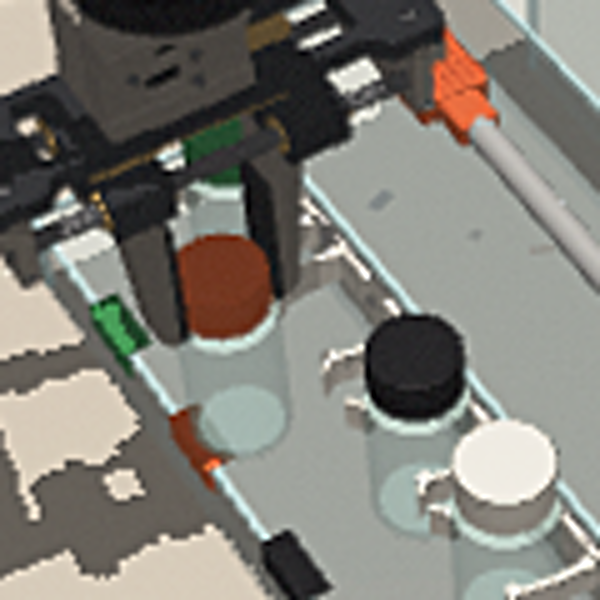

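View pics/t12.png

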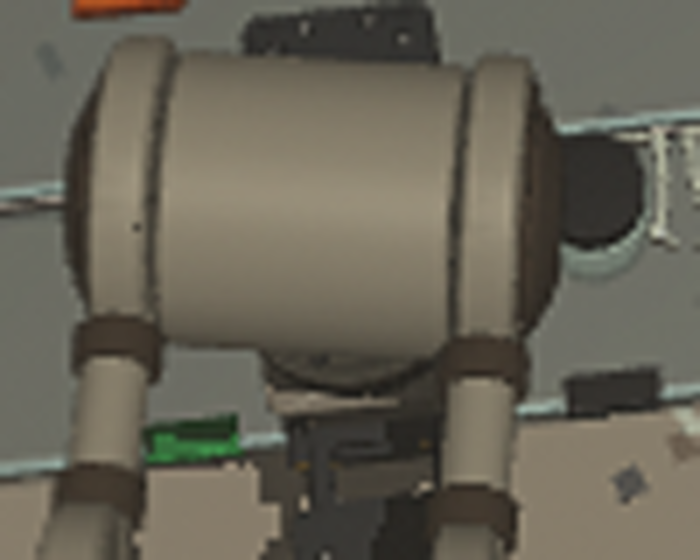

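```bash
python3 - <<'E'
from h import *
p=manip.snapshot('side')
u=np.array([.9954,.0954]);v=np.array([-.0954,.9954])
c,a=tool();print("tcp",c[:2]@u,c[:2]@v)
cs=lambda x,y:(215+x/5-.4,150+y/5-.4)
for n,px,z in(("base",cs(243,422),.0567),("cap",cs(225,270),.154)):
    w=plane(p,[px],z)[0,:2];print(n,w.round(4),(w@u).round(4),(w@v).round(4))
f=p["frame"].astype(int);r,g,b=f[...,0],f[...,1],f[...,2];o=(r>85)&(g<85)&(r>g+45);k=np.zeros_like(o);k[190:222,245:275]=1;o&=k
print(o.sum())
zz=c[2]-.0742
def hull(x,y):
    th=np.linspace(0,2*np.pi,40);P=[[x+.02*np.cos(t),y+.02*np.sin(t),z+zz] for z in(.076,.098) for t in th]
    h=cv2.convexHull((proj(p,P)*16).astype(np.int32).reshape(-1,1,2));im=np.zeros((480,640),np.uint8);cv2.fillConvexPoly(im,h,1,shift=4);return im>0
from itertools import product
R=[]
for dx,dy in product(range(-8,9),repeat=2):
    h=hull(c[0]+dx*1e-3,c[1]+dy*1e-3);R.append(((h&o).sum()/(h|o).sum(),dx,dy))
print(sorted(R)[-4:])
E
```

```text
tcp 0.5343176369306053 0.03123492693226209
base [0.5288 0.0805] 0.534 0.0297
cap [0.5305 0.0789] 0.5356 0.028
303
[(np.float64(0.7408312958435208), 1, 0), (np.float64(0.7408312958435208), 1, 1), (np.float64(0.7426470588235294), 0, 3), (np.float64(0.7444717444717445), 2, 2)]
```

```bash
python3 -m handwheel '[[[0.1,0,0.2],0],[[0,0,0.2],0],[[0,0,0],0],[[0,0,0],0]]';python3 -c "
from h import *
goto((.5284,.0818,.1252),.0955)"
```

```text
t: 16.17
eef_pos: [0.5283, 0.0831, 0.126]
ee_rot: [0.672, 0.74, -0.0, -0.0]
ft_force: [-0.2, 0.5, -0.6]
finger_gap: 0.425
t 16.17 pos [0.5283 0.0831 0.126 ] yaw 0.0961 -> tx -0.13 ty -0.01 tz 0.08 twist 0.001
```

```bash
python3 -m handwheel '[[[0,0.2,0.1],0],[[0,0.4,0],0],[[0,0.5,0],0],[[0,0.5,0],0],[[0,0.5,0],0],[[0,0.2,0],0],[[0,0,0],0]]';python3 -c "
from h import *
goto((.5752,.0863,.1252),.0955);print(manip.read_state()['moment'])"
```

```text
t: 16.75
eef_pos: [0.5518, 0.0855, 0.1251]
ee_rot: [0.672, 0.74, 0.0, -0.0]
ft_force: [-0.7, 1.1, -0.6]
finger_gap: 0.425
t 16.75 pos [0.5518 0.0855 0.1251] yaw 0.0961 -> tx -0.15 ty 2.34 tz -0.01 twist 0.001
[ 0.08809466  0.09748008 -0.06782884]
```

```bash
python3 -m handwheel '[[[0,0.2,0],0],[[0,0.2,0],0],[[0,0.1,0],0],[[0,0,0],0]]';python3 -c "
from h import *
goto((.5752,.0863,.1252),.0955);print(manip.read_state()['moment'])"
```

```text
t: 17.08
eef_pos: [0.553, 0.0857, 0.1245]
ee_rot: [0.672, 0.74, -0.003, -0.003]
ft_force: [-10.4, -0.3, 6.0]
finger_gap: 0.422
t 17.08 pos [0.553  0.0857 0.1245] yaw 0.0965 -> tx -0.15 ty 2.21 tz -0.07 twist 0.001
[-0.19117727  2.29472132  0.02563787]
```

```bash
python3 -m handwheel '[[[0,0.2,-0.05],0],[[0,0.2,0],0],[[0,0.2,0],0],[[0,0,0],0]]';python3 -c "
from h import *
goto((.5752,.0863,.1252),.0955);print(manip.read_state()['moment'])"
```

```text
t: 17.42
eef_pos: [0.5548, 0.086, 0.1247]
ee_rot: [0.672, 0.741, -0.007, -0.007]
ft_force: [-23.8, -1.7, 16.7]
finger_gap: 0.422
t 17.42 pos [0.5548 0.086  0.1247] yaw 0.0971 -> tx -0.17 ty 2.04 tz -0.05 twist 0.002
[-0.67775804  5.47443091 -0.07256077]
```

```bash
python3 -m handwheel '[[[0,0,-0.15],0],[[0,0,-0.15],0],[[0,0,0],0]]';python3 -c "
from h import *
goto((.5752,.0863,.1252),.0955);s=manip.read_state();print(s['moment'],s['ft_force'])
p=manip.snapshot('side');save(p,'s13.png',(215,150,335,270),5)"
```

```text
t: 17.67
eef_pos: [0.5572, 0.0862, 0.126]
ee_rot: [0.672, 0.74, -0.005, -0.005]
ft_force: [-10.8, -1.3, -1.1]
finger_gap: 0.426
t 17.67 pos [0.5572 0.0862 0.126 ] yaw 0.0965 -> tx -0.17 ty 1.80 tz 0.08 twist 0.001
[-0.30274997  2.43036409 -0.05152565] [-10.84432364  -1.32385709  -1.0986516 ]
```

View pics/s13.png

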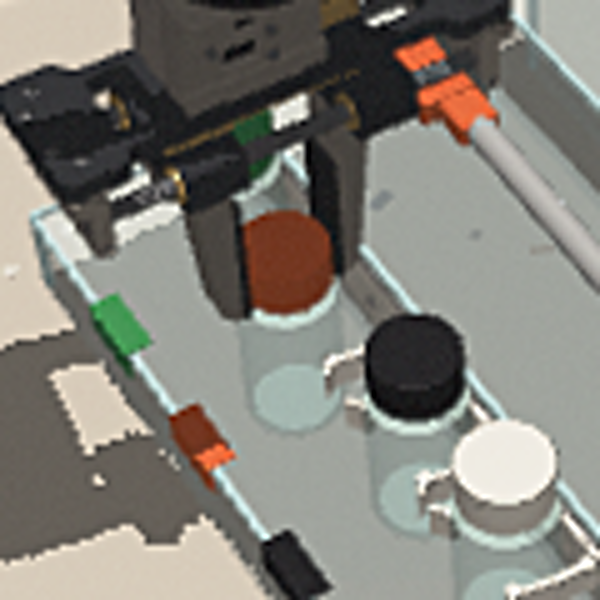

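```bash
python3 -m handwheel '[[[0,0.2,-0.05],0],[[0,0.2,-0.05],0],[[0,0,0],0]]';python3 -c "
from h import *
goto((.5752,.0863,.1252),.0955);print(manip.read_state()['moment'])"
python3 -m handwheel '[[[0,0.2,-0.05],0],[[0,0.2,-0.05],0],[[0,0,0],0]]';python3 -c "
from h import *
goto((.5752,.0863,.1252),.0955);print(manip.read_state()['moment'])"
```

```text
t: 17.97
eef_pos: [0.5634, 0.0867, 0.1277]
ee_rot: [0.672, 0.74, -0.003, -0.003]
ft_force: [-5.2, 0.3, -1.5]
finger_gap: 0.425
t 17.97 pos [0.5634 0.0867 0.1277] yaw 0.0962 -> tx -0.15 ty 1.17 tz 0.25 twist 0.001
[-0.14991552  1.25503958 -0.0418048 ]
t: 18.22
eef_pos: [0.5707, 0.0871, 0.1305]
ee_rot: [0.672, 0.74, 0.0, 0.0]
ft_force: [0.5, 0.8, -3.1]
finger_gap: 0.42
t 18.22 pos [0.5707 0.0871 0.1305] yaw 0.0959 -> tx -0.13 ty 0.44 tz 0.53 twist 0.000
[0.05280288 0.09226155 0.02286065]
```

```bash
python3 -m handwheel '[[[0,0.2,0.1],0],[[0,0.2,0.1],0],[[0,0,0.1],0],[[0,0,0],0]]';python3 -c "
from h import *
goto((.5752,.0863,.1252),.0955);print(manip.read_state()['moment'])
p=manip.snapshot('side');save(p,'s14.png',(215,150,335,270),5)"
```

```text
t: 18.55
eef_pos: [0.5744, 0.0874, 0.1279]
ee_rot: [0.672, 0.74, -0.0, 0.0]
ft_force: [-3.0, -0.5, 0.3]
finger_gap: 0.422
t 18.55 pos [0.5744 0.0874 0.1279] yaw 0.0961 -> tx -0.11 ty 0.06 tz 0.27 twist 0.001
[-0.19054107  0.65833155 -0.07314446]
```

View pics/s14.png

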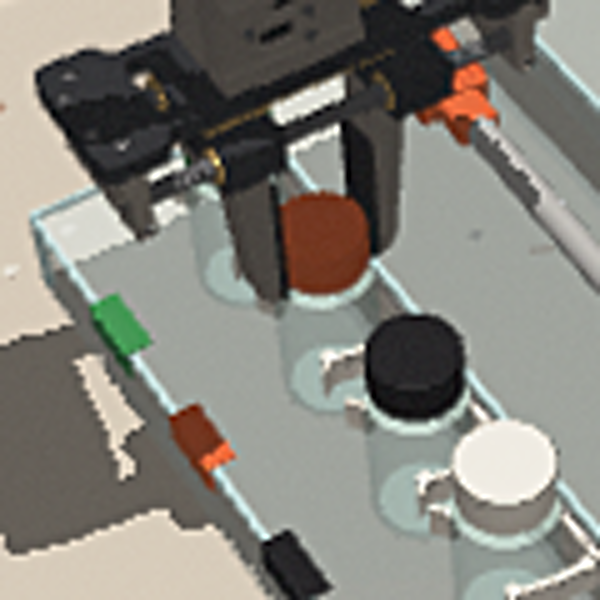

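```bash
python3 -m handwheel '[[[0,0.1,0.1],0],[[0,0,0.1],0],[[0,0,0],0],[[0,0,0],0]]';python3 -c "
from h import *
goto((.5752,.0863,.1252),.0955);print(manip.read_state()['moment'])"
python3 -m handwheel '[[[0,0,0.1],0],[[0,0,0],0],[[0,0,0],0]]';python3 -c "
from h import *
goto((.5752,.0863,.1252),.0955);print(manip.read_state()['moment'])"
```

```text
t: 18.93
eef_pos: [0.5746, 0.0875, 0.1255]
ee_rot: [0.672, 0.74, -0.001, -0.001]
ft_force: [-5.8, -0.7, 0.6]
finger_gap: 0.423
t 18.93 pos [0.5746 0.0875 0.1255] yaw 0.0961 -> tx -0.12 ty 0.05 tz 0.03 twist 0.001
[-0.19267287  1.1384078  -0.03418618]
t: 19.18
eef_pos: [0.5745, 0.0875, 0.1245]
ee_rot: [0.672, 0.74, -0.001, -0.001]
ft_force: [-5.0, -0.6, 2.6]
finger_gap: 0.423
t 19.18 pos [0.5745 0.0875 0.1245] yaw 0.0961 -> tx -0.12 ty 0.06 tz -0.07 twist 0.001
[-0.1687464   1.1195557  -0.08323172]
```

```bash
python3 -m handwheel '[[[0,-0.1,0],0],[[0,0,0],0],[[0,0,0],0],[[0,0,0],0],[[0,0,0],0],[[0,0,0],0]]' 0.3; python3 -m handwheel '[[[0,0,-0.5],0],[[0,0,-1.5],0],[[0,0,-3],0],[[0,0,-3],0],[[0,0,-3],0],[[0,-3,-3],0],[[0,-4,0],0],[[0,-4,0],0],[[0,-4,0],0],[[0,-4,0],0]]';python3 -m handwheel '[[[-2,-4,0],0],[[-4,-2,0],0],[[-4,0,0],0],[[-4,0,0],0],[[-4,0,0],0],[[-3,0,0],0],[[0,0,0],0],[[0,0,0],0]]';python3 - <<'E'
from h import *
goto((.5752,.0863))
p=manip.snapshot('side');save(p,'s15.png',(215,150,335,270),5)
q=manip.snapshot('top');save(q,'t15.png',(215,220,395,300),4.4)
E
```

```text
t: 19.68
eef_pos: [0.5746, 0.0875, 0.1249]
ee_rot: [0.672, 0.74, 0.0, 0.0]
ft_force: [0.2, 0.5, -0.2]
finger_gap: 0.648
t: 20.52
eef_pos: [0.3841, 0.0693, 0.2644]
ee_rot: [0.672, 0.74, 0.0, 0.0]
ft_force: [-0.1, -0.5, 1.8]
finger_gap: 0.653
t: 21.18
eef_pos: [0.3496, -0.142, 0.2644]
ee_rot: [0.674, 0.739, 0.0, -0.0]
ft_force: [-0.2, 0.2, -0.3]
finger_gap: 0.65
t 21.18 pos [ 0.3496 -0.142   0.2644] yaw 0.0928 -> tx 20.64 ty 24.58
```

View pics/s15.png

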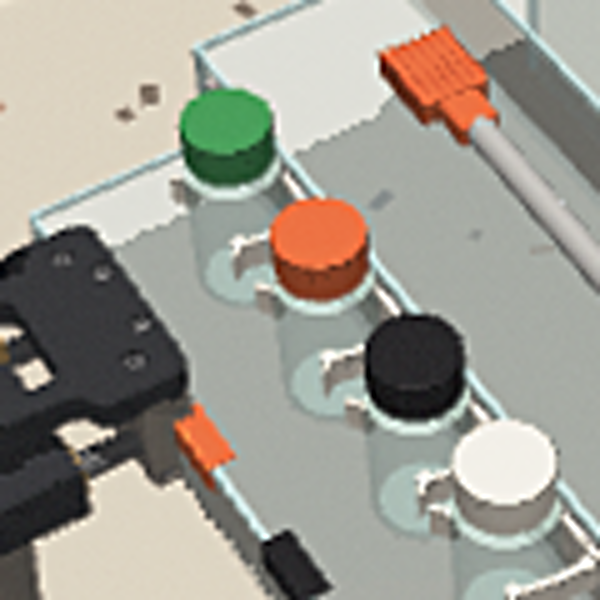

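View pics/t15.png

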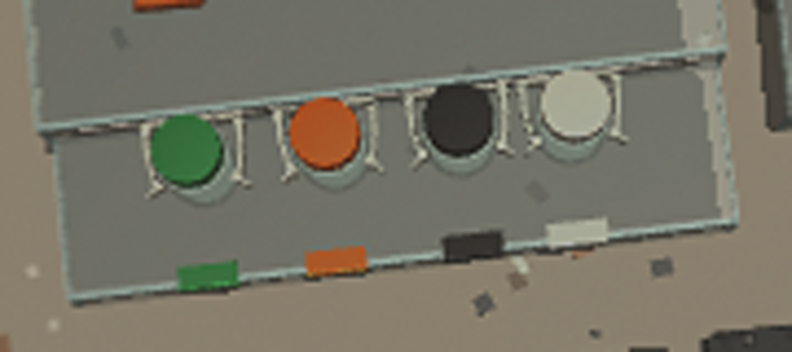

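```bash
python3 - <<'E'
from h import *
t=manip.snapshot("top");f=t["frame"].astype(int);r,g,b=f[...,0],f[...,1],f[...,2]
u=np.array([.9954,.0954]);v=np.array([-.0954,.9954])
B={"orange":((r>130)&(g<130)&(b<90),(278,238,302,262)),"green":((g>r+30)&(g>b+25),(240,240,275,272)),"black":(r+g+b<180,(308,235,332,262)),"white":((r>150)&(g>140),(332,230,356,255))}
for n,(m,(x0,y0,x1,y1)) in B.items():
    ys,xs=np.nonzero(m[y0:y1,x0:x1]);w=plane(t,[(xs.mean()+x0,ys.mean()+y0)],.147)[0,:2];print(n,len(xs),"u",(w@u).round(4),"v",(w@v).round(4))
s=manip.snapshot("side")
# tilt check: cap and base centres per jar (side crop px)
for n,cb in(("orange",((320,231),(330,388))),("black",((415,350),(415,500)))):
    a=plane(s,[(215+cb[0][0]/5-.4,150+cb[0][1]/5-.4)],.148)[0,:2];b_=plane(s,[(215+cb[1][0]/5-.4,150+cb[1][1]/5-.4)],.053)[0,:2];print(n,a.round(4),b_.round(4))
E
```

```text
orange 191 u 0.5813 v 0.0315
green 192 u 0.5802 v 0.1095
black 213 u 0.58 v -0.0442
white 220 u 0.5815 v -0.1103
orange [0.5748 0.0862] [0.5708 0.0834]
black [0.5816 0.0108] [0.5773 0.0111]
```

```bash
python3 -c "
from rig import manip
print(manip.close_job())"
```

```text
the job is handed in; nothing more can be done
None
```

The orange-capped jar is snapped into its clip behind the orange tag and released, and I handed the job in at about 21 s of the 54 s allowed. No verdict was reported, so the checks below are my own.

**What I did**
- I took the jar by its cap from the mat and let it swing down in a light grip. It overshot to about 20° past vertical, so I straightened it against the counter and let it stand there on its own.
- I took it again by the cap, with one finger in front and one behind so that both stayed above the clips. I carried it over the step and pushed it in from the front.
- On the first push the base rubbed on the step: about 24 N forward and 17 N vertical at the wrist. A slight lift freed it and it went in.
- I then lowered it onto the step with about 3 N, let go and moved the arm clear.

**Last checks**
- **Position:** in the top picture the orange cap is within about 1 mm of the line of clipped jars. It is about 6 mm to the side of the tag's middle, where I had measured the clip to be.
- **Upright:** in the side picture its lean matches that of the black jar next to it.
- **Neighbours:** the three other caps measure within 1 mm of where they were at the start.
- **Bystanders:** I did not re-measure the shaker, brush, press or lid. The arm registered no force except while handling the jar.

I found no failed check. The cap and base positions differ by 2 to 5 mm between methods, about what the camera calibration allows.

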